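Fit the repaired control board and lock it

ROBOT

A 6-joint arm with a two-finger parallel gripper is mounted at the origin on the work surface. World frame = base frame: x ahead of the robot, y to its left, z up, the work surface at z = 0. Lengths are in mm, angles in rad, forces in N, time in s.
With the tool pointing down it reaches from about 350 to 875 mm from the base axis. Payload 4.2 kg.
Tool frame: the origin (TCP) lies midway between the tips of the shut fingers; the grasp point (between the pads) lies 19 mm behind it (arm.tcp_to_grasp is the distance from the TCP to the grasp point, in mm); z points along the fingers, y is the line along which they close (so a half turn about z gives the same grasp; the last joint's range is limited). The gripper opens to 85 mm and grips with 20 to 120 N. Pads are 22 mm wide; open, the fingers measure 114 mm over their backs; the gripper's body (76 mm by 85 mm) begins 54 mm behind the grasp point. The pads swing forward as they close: fully open they stand 13 mm farther back than shut.
Start: joints at [1.367, 0.385, 0.008, 0, -1.194, -0.259], TCP at [279.001, 559.248, 231.312] pointing down, gripper open.
Joint ranges: [-3.14, 3.14], [-1.21, 2.06], [-1.07, 1.41], [-3.16, 2.05], [-2.99, -0.16], [-3.1, 3.1]. Speed limits (rad/s): [2.79, 2.79, 3.14, 3.14, 3.14, 3.14].

INTERFACE

Orientations are given as a unit quaternion [x, y, z, w].
In Python, from bench import arm, get_image gives the robot as it stands.
- The arm moves only by the tool drive_tool, never from a script. Its argument "deltas" is a list of rows, each a list of 2 entries, a list of its own where there are three numbers: the shift along the tool's x, y, z in cm, then the turn, a rotation vector about the tool's x, y, z in degrees. In form: [[[x, y, z], [ax, ay, az]], ...]. A call has 1 to 12 rows; each row shifts and turns the commanded pose from where the row before left it, along the tool's axes as they then stand; what a row does not reach is not made up. A row lasts 1/10 s, in which the tool goes at most 50 mm and 8.59 degrees, less where a joint would pass 70% of its speed; a pose out of reach is approached as far as the arm can. A call with a gripper value outside its range is refused whole. "claw" is the finger opening in cm, from 0 to 8.54, set as the call begins (left out, the last holds). The fingers move at their own pace and stop on an object; the grip force is fixed at half the most. Time passes only in rows, so rows that do not move let the fingers close. It gives the time, the measured TCP pose, the force, the opening and the grip force at its end, in the units of the state.
- arm.read_state(): the state, without advancing time (a new reading comes with each control period).
- get_image(name): name is "scene" or "top" or "wrist"; returns a dict with "img" (400x640x3 uint8, red, green, blue), "fx", "fy", "cx", "cy" (pixels), "eye" and "orientation" of the camera in the world; the wrist camera has in their place "mount" (4x4, takes a point from camera to tool coordinates, whose origin is the TCP and whose axes are the flange's). Camera axes: x right, y down, z forward; pixel columns grow to the right and rows downward; lengths in mm; the calibration is good to about 2 mm. A picture is of the moment at which its call begins: read the wrist's pose just before it. There is no depth.
- arm.job_done(): hands the job in; it is judged then, once.
The state is a dict: "clock": time; "joints": joint angles; "joint_vel": joint speeds; "joint_efforts": joint torques, N m; "position": TCP position; "ee_rot": TCP orientation; "contact_force": force on the tool from outside, world axes, zero at the start; "wrist_torque": the same for the moment, N m; "gripper_width": finger opening in mm; "grasp_force": force on a finger pad.
Only numpy, scipy, OpenCV 4.12 (cv2) and the standard library are available. Lean on these libraries where they do the work, as an engineer would, in place of code of your own. Each camera call takes 0.05 s, during which the arm holds its last target. There are 200 camera calls.

TASK

Take the repaired green control board out of the wooden stand and slide it all the way down into the leaning slot of the opened control unit, pressing until it bottoms on the floor of the slot but without forcing it. Then push the red-headed locking pin through the hole in the board until its head rests against the yellow fork. Leave the other things on the bench where they are.

Things in the scene. Friction and masses are not known exactly. Their poses are not given: they have to be found in the camera images.
- board: green circuit board, loose, 0.2 kg, 100 (x) by 6 (y) by 120 mm (z). Origin: middle of its bottom edge; z points up to the top edge, where an aluminium grip strip 10 mm thick covers x -48 to 18, z 106 to 120. A brass lug at the +x top corner has a 10 mm square hole through the thickness at x 38, z 104. Starts upright in the groove of the stand, standing on its bottom edge.
- stand: fixed wooden block 130 by 70 by 45 mm with a groove along its x axis, 8 mm wide and 35 mm deep; origin at the centre of its underside, z up, groove floor at z 10.
- chassis: opened control unit, fixed: steel tray 230 (x) by 180 (y) mm with parts up to 62 mm high and the leaning slot in the middle; origin at the centre of its underside, z up. More than 60 N between board and unit breaks the board.
- slot: grey leaning slot, part of the unit. Origin: middle of the slot floor; x along the slot's length, y across it, z up out of the mouth, leaning 30 degrees from vertical towards the unit's -x side. The seated board has its origin and axes on these. Clear gap 8 mm in y, 104 mm in x; end rails reach z 92. The guides are 18 mm wide over the outside.
- slot_mouth (a point): middle of the slot's mouth, 104 mm above its floor along slot z. The grey walls end at z 100 in lips flared from 8 to 13 mm wide up to z 104 (outside width 18 mm), from x -57 to 22.
- fork (a point): top of the gap of the yellow fork at the slot's +x end: x 22 to 57, two cheeks from 4 to 18 mm either side of the gap, straight to z 114 and flared from 8 to 13 mm wide up to this point at z 118. The brass lug of the board goes between them.
- socket_start (a point): 10 mm above the slot floor: here the board first meets the black socket inside (x -25 to 25), which gives way under about 9 N down to the floor and stays where it is pushed.
- lock_pin (a joint): travel (m) of the captive locking pin along the slot's -y: 0 drawn out, 0.034 home with the head against the fork; rubs with about 2.5 N. The steel pin is 6 mm thick with a pointed tip, at slot x 38, z 104; it passes only when the board is down.
- pin_head (a point): centre of the outer face of the pin's red head, a disc 22 mm across and 8 mm thick, axis along slot y; at slot y 60 mm when drawn out, 26 mm when home. It is pushed towards the slot's -y.
- screwdriver: loose screwdriver with orange handle, 170 mm, lying; leave alone.
- reel: loose green reel, 68 mm across, 28 mm high, origin under its centre; leave alone.
- meter: loose yellow multimeter, 150 by 75 by 41 mm, lying, origin under its centre; leave alone.
- mug: loose white mug, 80 mm across, 95 mm high, origin under its centre; leave alone.
- carton: loose blue carton, 90 by 60 by 50 mm, origin under its centre; leave alone.
- spray: loose red spray can, 52 mm across, 150 mm high, origin under its centre; leave alone.
Not all that is in view belongs to the job. What is meant by the board is not blue, and is the larger of those in its own colour.

How it is judged (in metres and radians):
On the way, in this order (a step that is already met when the one before it is completed fails the run):
1. the board is fully down in the slot (z of board in the frame of slot between -0.003 and 0.002 m and distance between board and slot below 0.005 m and angle between the z axis of board and the z axis of slot, either way round below 0.05 rad and y of board in the frame of slot below 0.003 m), for 0.2 s.
2. the locking pin is home (value of joint lock_pin above 0.032 m), for 0.2 s.
At the end, for the whole second after the job is handed in: The board stands at rest in the leaning slot within 2 mm of its floor (origin within 5 mm, aligned within 3 degrees), lug corner under the pin, and the locking pin is pushed through its hole to within 2 mm of home (z of board in the frame of slot between -0.003 and 0.002 m and distance between board and slot below 0.005 m and angle between the z axis of board and the z axis of slot, either way round below 0.05 rad and value of joint lock_pin above 0.032 m and x of pin_head in the frame of board between 0.033 and 0.043 m and linear speed of board below 0.02 m/s); the robot touches nothing.
It fails at once if the board is forced against the unit with more than 60 N (contact force between board and chassis above 60 N).
It fails at once if a bystander is moved more than 40 mm (distance of any of screwdriver, reel, meter, mug, carton, spray from where it was at the start of the episode above 0.04 m).
It also fails if it takes over 62 s, if anything falls off the work surface, if the arm or the gripper's body presses on something with over 40 N, if the wrist force passes 120 N, or if a joint passes its speed limit or range.

## Working session

There is one attempt and no reset: what is moved stays moved. The work goes in short steps, Python scripts to look and compute and a tool call to move; the robot and the scene stay as the last step left them, time stands still between calls to the robot, and variables do not carry over. Pictures are saved under pics/ and viewed, at most 10 in all, crops included, and the job is handed in when it is done.

Besides the shell and the picture viewer there is one more tool, called after ">>>" as name(argument=value, ...), one argument or row to a line, values as JSON. drive_tool: Moves the arm, as the interface text tells. Its arguments: {"type":"object","properties":{"deltas":{"type":"array"},"claw":{"type":"number"}},"required":["deltas"]}

```bash
ls; mkdir -p pics; python3 - <<'E'
from bench import arm,get_image
import cv2,numpy as np,pickle
print(arm.read_state())
for n in("scene","top"):
    d=get_image(n); pickle.dump(d,open(n+'.pkl','wb'))
    cv2.imwrite(f'pics/{n}0.png',d['img'][:,:,::-1])
    print(n,{k:v for k,v in d.items() if k!='img'})
w=get_image("wrist"); print(w['mount'],w['fx'],w['cx'],w['cy'])
E
```

```text
pics
{'clock': 0.0, 'joints': array([ 1.36662620e+00,  3.85556302e-01,  6.60645382e-03, -5.04073078e-04,
       -1.19399922e+00, -2.58646992e-01]), 'joint_vel': array([ 0.00116553,  0.00113596,  0.00061489, -0.00094828, -0.00063907,
        0.00107211]), 'joint_efforts': array([ 1.22961360e-04, -3.92290521e+01,  1.88397825e+01,  4.18600962e+00,
       -4.76734887e-03, -4.16845481e-06]), 'position': array([278.73678767, 558.73882115, 230.21340653]), 'ee_rot': array([ 9.73322388e-01, -2.29439134e-01, -2.04853832e-04,  1.08234903e-03]), 'contact_force': array([-0.34432674, -0.38295488, -0.79004755]), 'wrist_torque': array([ 0.06059835, -0.0360773 ,  0.02225449]), 'grasp_force': 0.0, 'gripper_width': 85.49190162854705}
scene {'fx': 373.15327134265766, 'fy': 373.15327134265766, 'cx': 318.6220471062366, 'cy': 202.98872066744144, 'eye': array([1230.34000662,  203.45310209,  734.64482838]), 'orientation': array([ 0.54975582,  0.71591633, -0.34554019, -0.256582  ])}
top {'fx': 520.3301426325639, 'fy': 520.3301426325639, 'cx': 322.98638433080936, 'cy': 198.34128300531603, 'eye': array([ 350.16524708,   19.02358128, 1542.59955479]), 'orientation': array([ 0.7088445 , -0.70338422,  0.0448796 , -0.02785552])}
[[-2.01559007e-03 -9.59315792e-01 -2.82328087e-01  7.13827853e+01]
 [ 9.99997962e-01 -1.96659074e-03 -4.56930825e-04  9.96147372e-02]
 [-1.16882845e-04 -2.82328433e-01  9.59317800e-01 -1.43106514e+02]
 [ 0.00000000e+00  0.00000000e+00  0.00000000e+00  1.00000000e+00]] 307.9088504519951 322.5664964051035 198.99237735890574
```

View pics/scene0.png

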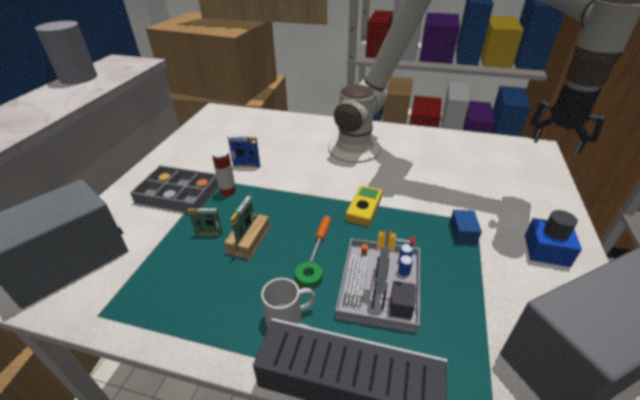

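View pics/top0.png

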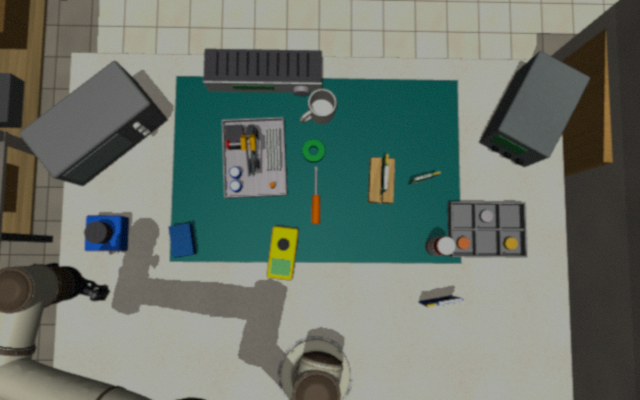

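```bash
python3 - <<'E'
import cv2,numpy as np,pickle
s=pickle.load(open('scene.pkl','rb'))['img'][:,:,::-1]
t=pickle.load(open('top.pkl','rb'))['img'][:,:,::-1]
R=lambda a,w,h:cv2.resize(a,(w,h),interpolation=cv2.INTER_CUBIC)
a=R(s[225:335,325:435],400,400);b=R(t[110:205,210:305],400,400)
c=R(s[185:265,180:280],400,200*8//5-120);d=R(t[145:215,360:450],400,200)
o=np.zeros((600,800,3),np.uint8);o[:400,:400]=a;o[:400,400:]=b;o[400:,:400]=R(s[190:260,170:310],400,200);o[400:,400:]=d
cv2.imwrite('pics/crop1.png',o)
E
```

```text
(no output)
```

View pics/crop1.png

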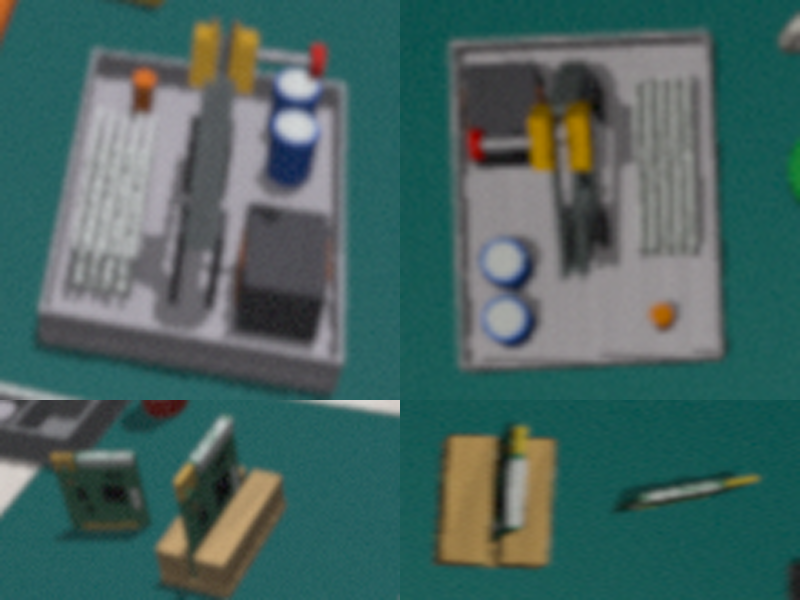

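```bash
cat > h.py <<'E'
import numpy as np,cv2,pickle
from scipy.spatial.transform import Rotation as Ro
from bench import arm,get_image
def cam(n):
    s=arm.read_state(); d=get_image(n)
    if n=='wrist':
        T=np.eye(4);T[:3,:3]=Ro.from_quat(s['ee_rot']).as_matrix();T[:3,3]=s['position'];C=T@d['mount']
        d['eye']=C[:3,3];d['R']=C[:3,:3]
    else: d['R']=Ro.from_quat(d['orientation']).as_matrix()
    d['state']=s; return d
def load(f):
    d=pickle.load(open(f,'rb'))
    if 'R' not in d:d['R']=Ro.from_quat(d['orientation']).as_matrix()
    return d
def ray(d,p):
    p=np.asarray(p,float);v=np.array([(p[0]-d['cx'])/d['fx'],(p[1]-d['cy'])/d['fy'],1]);v=d['R']@v
    return d['eye'],v/np.linalg.norm(v)
def plane(d,p,z):
    e,v=ray(d,p);return e+v*(z-e[2])/v[2]
def tri(obs):
    A=np.zeros((3,3));b=np.zeros(3)
    for d,p in obs:
        e,v=ray(d,p);P=np.eye(3)-np.outer(v,v);A+=P;b+=P@e
    x=np.linalg.solve(A,b);return x,[np.linalg.norm((np.eye(3)-np.outer(v,v))@(x-e)) for e,v in (ray(d,p) for d,p in obs)]
def proj(d,X):
    c=d['R'].T@(np.asarray(X,float)-d['eye']);return np.array([c[0]/c[2]*d['fx']+d['cx'],c[1]/c[2]*d['fy']+d['cy']])
def blobs(d,lo,hi,box,amin=8):
    hsv=cv2.cvtColor(d['img'],cv2.COLOR_RGB2HSV);m=cv2.inRange(hsv,lo,hi)
    x0,y0,x1,y1=box;k=np.zeros_like(m);k[y0:y1,x0:x1]=m[y0:y1,x0:x1]
    n,l,st,c=cv2.connectedComponentsWithStats(k)
    return sorted([(int(st[i,4]),c[i].round(1).tolist(),st[i,:4].tolist()) for i in range(1,n) if st[i,4]>=amin],reverse=True)
E
python3 - <<'E'
from h import *
t=load('top.pkl');s=load('scene.pkl')
for n,d,b in(('t',t,(215,110,300,205)),('s',s,(325,225,435,335))):
    print(n,'red',blobs(d,(0,150,80),(6,255,255),b),'yel',blobs(d,(20,150,100),(30,255,255),b))
print('board top',blobs(t,(0,0,150),(180,60,255),(375,145,395,205)),blobs(t,(20,130,80),(32,255,255),(375,145,395,165)))
print('board sc',blobs(s,(20,100,80),(35,255,255),(225,190,260,235),3),blobs(s,(0,0,110),(180,70,255),(225,190,262,240),3))
# chassis corners (rim) at z=25
for p in((221.5,119),(283.5,118),(286,195),(225,197)): print(plane(t,p,25).round(1))
# stand top corners z=45
for p in((371.5,157.5),(393.5,158.5),(392,203),(369.5,202)): print(plane(t,p,45).round(1))
E
```

```text
t red [(21, [227.3, 144.0], [226, 141, 4, 7])] yel [(76, [252.2, 143.2], [249, 136, 7, 15]), (70, [242.9, 142.8], [240, 136, 7, 14])]
s red [(18, [411.9, 240.6], [411, 238, 3, 7])] yel [(87, [391.2, 240.6], [388, 233, 7, 17]), (80, [380.8, 239.2], [378, 232, 7, 16])]
board top [(58, [386.2, 176.8], [385, 166, 4, 23])] [(38, [387.3, 159.6], [385, 155, 7, 10])]
board sc [(42, [234.2, 217.2], [231, 213, 7, 11])] [(106, [242.4, 204.3], [231, 196, 21, 21]), (12, [228.7, 234.8], [225, 231, 8, 9]), (7, [258.6, 214.6], [257, 214, 5, 3])]
[740.9 285.5  25. ]
[746.3 102.   25. ]
[515.9  91.4  25. ]
[508.4 269.2  25. ]
[ 626.4 -157.7   45. ]
[ 624.1 -222.3   45. ]
[ 493.2 -216.9   45. ]
[ 495.6 -151.5   45. ]
```

```bash
python3 - <<'E'
from h import *
t=load('top.pkl');s=load('scene.pkl')
h,e=tri([(t,(227.3,144)),(s,(411.9,240.6))]);print('head',h,e)
f,e=tri([(t,(247.5,143)),(s,(386,239.9))]);print('fork',f,e)
print('strip',plane(t,(386.2,176.8),130),'lug',plane(t,(387.3,159.6),127))
E
```

```text
head [635.22758173 240.43968442 172.2863281 ] [np.float64(1.9953660410280936), np.float64(1.9953660410281242)]
fork [640.0792028  187.31611834 165.76890538] [np.float64(2.352535621586161), np.float64(2.35253562158608)]
strip [ 557.32836956 -188.06223052  130.        ] lug [ 605.82829974 -191.84393879  127.        ]
```

>>> drive_tool(
  deltas=[
    [[0,0,-1],[0,0,-7.5]],
    [[0,0,-1],[0,0,-7.5]],
    [[0,0,-1],[0,0,-7.5]],
    [[0,0,-1],[0,0,-7.5]],
    [[2.6,3.2,0],[0,0,0]],
    [[2.6,3.2,0],[0,0,0]],
    [[2.6,3.2,0],[0,0,0]],
    [[2.6,3.2,0],[0,0,0]],
    [[2.6,3.2,0],[0,0,0]],
    [[2.6,3.2,0],[0,0,0]],
    [[2.6,3.2,0],[0,0,0]],
    [[2.6,3.2,0],[0,0,0]],
  ],
)

```text
clock: 1.35
position: [502.9, 314.9, 271.1]
ee_rot: [1.0, 0.03, -0.0, 0.0]
contact_force: [0.6, 0.1, 0.8]
gripper_width: 85.3
grasp_force: 0.0
```

>>> drive_tool(
  deltas=[
    [[2.6,3.2,0],[0,0,0]],
    [[2.6,3.2,0],[0,0,0]],
    [[2.6,3.2,0],[0,0,0]],
    [[2.6,3.2,0],[0,0,0]],
    [[0,0,0],[0,0,0]],
    [[0,0,0],[0,0,0]],
  ],
)

```text
clock: 1.95
position: [613.9, 194.0, 270.4]
ee_rot: [1.0, 0.029, -0.001, 0.0]
contact_force: [-0.1, 1.0, 0.3]
gripper_width: 85.2
grasp_force: 0.0
```

```bash
python3 - <<'E'
from h import *
d=cam('wrist');pickle.dump(d,open('w1.pkl','wb'))
cv2.imwrite('pics/w1.png',d['img'][:,:,::-1]);print(d['state']['position'],d['state']['clock'],d['state']['joints'].round(2))
b=(0,0,640,400)
print('red',blobs(d,(0,150,80),(6,255,255),b),'yel',blobs(d,(20,150,100),(30,255,255),b))
E
```

```text
[613.92575119 194.04173395 270.39514381] 1.95 [ 0.56  0.4   0.12 -0.   -1.3   1.07]
red [(212, [265.3, 170.5], [260, 158, 11, 26])] yel [(1859, [381.5, 322.5], [351, 299, 60, 58]), (932, [347.9, 166.2], [339, 138, 20, 58]), (906, [319.6, 166.4], [311, 138, 18, 59])]
```

View pics/w1.png

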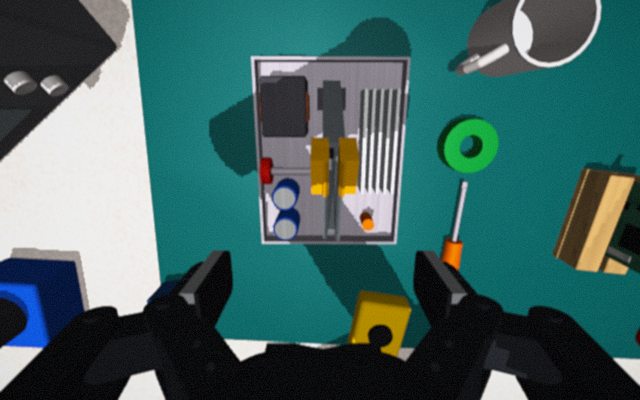

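>>> drive_tool(
  deltas=[
    [[-2,0,1],[0,0,0]],
    [[-2,0,1],[0,0,0]],
    [[-2,0,1],[0,0,0]],
    [[-1,0,1],[0,0,0]],
    [[0,0,0],[0,0,0]],
    [[0,0,0],[0,0,0]],
    [[0,0,0],[0,0,0]],
  ],
)

```text
clock: 2.7
position: [544.5, 191.5, 232.1]
ee_rot: [1.0, 0.031, 0.001, -0.0]
contact_force: [0.1, 0.4, -0.5]
gripper_width: 85.5
grasp_force: 0.0
```

```bash
python3 - <<'E'
from h import *
d=cam('wrist');pickle.dump(d,open('w2.pkl','wb'))
print(d['state']['position'],d['state']['clock'],np.abs(d['state']['joint_vel']).max())
w=load('w1.pkl');b=(0,0,640,300)
for q in(w,d):print('red',blobs(q,(0,150,80),(6,255,255),b,50),'yel',blobs(q,(20,150,100),(30,255,255),b,200))
a=w['img'][125:255,250:410];c=d['img'][20:235,230:430]
o=np.zeros((600,800,3),np.uint8);o[:325,:400]=cv2.resize(a,(400,325),interpolation=3)
o[:,400:]=cv2.resize(d['img'][0:240,250:410],(400,600),interpolation=2);cv2.imwrite('pics/c2.png',o[:,:,::-1])
E
```

```text
[544.52016559 191.47637005 232.10601524] 2.7 0.008683856868074085
red [(212, [265.3, 170.5], [260, 158, 11, 26])] yel [(932, [347.9, 166.2], [339, 138, 20, 58]), (906, [319.6, 166.4], [311, 138, 18, 59])]
red [(461, [250.5, 70.9], [243, 52, 17, 38])] yel [(1671, [321.5, 65.7], [309, 28, 26, 79]), (1637, [359.1, 66.6], [346, 30, 28, 76]), (1367, [388.2, 286.4], [361, 268, 57, 32])]
```

View pics/c2.png

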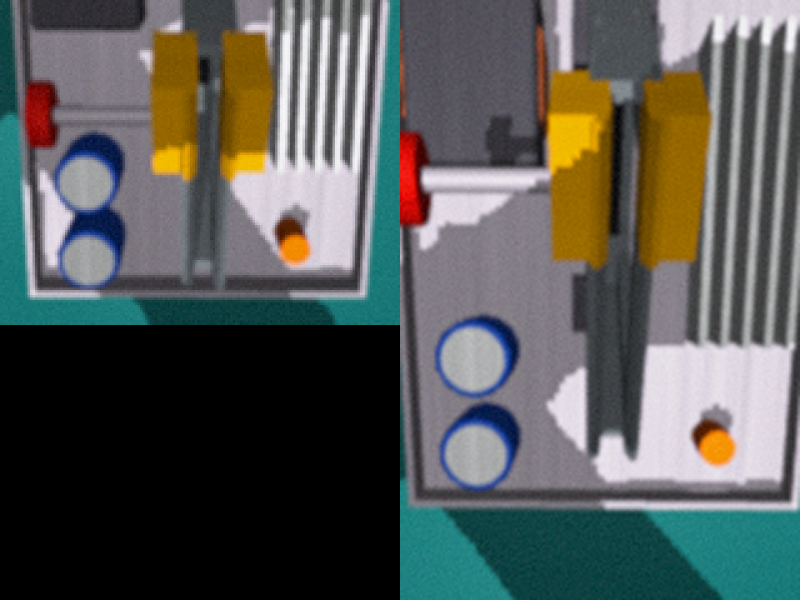

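```bash
python3 - <<'E'
from h import *
A=load('w1.pkl');B=load('w2.pkl')
def edge(d,c0,c1,r0,r1,hsvlo=(18,130,60),hi=(32,255,255)):
    m=cv2.inRange(cv2.cvtColor(d['img'],cv2.COLOR_RGB2HSV),hsvlo,hi)[r0:r1]
    ys=[r0+np.nonzero(m[:,c])[0].max()+.5 for c in range(c0,c1)];return ys
for d,L,Rr,rows in((A,(311,330),(338,358),(130,215)),(B,(309,336),(345,375),(25,125))):
    print('L',edge(d,*L,*rows));print('R',edge(d,*Rr,*rows))
    m=cv2.inRange(cv2.cvtColor(d['img'],cv2.COLOR_RGB2HSV),(18,130,60),(32,255,255))
    for r in range(rows[0]+10,rows[1],8):
        c=np.nonzero(m[r,295:385])[0]+295
        if len(c): print(r,c.min(),c[np.nonzero(np.diff(c)>3)[0]],c[np.nonzero(np.diff(c)>3)[0]+1],c.max())
x,e=tri([(A,(265.3,171)),(B,(250.5,71))]);print('head',x,e)
x,e=tri([(A,(265.3,170.5)),(B,(250.5,70.9))]);print('head',x,e)
# tray rim yaw
for z in(20,25,30):
  P=[plane(A,p,z) for p in((252,57),(263,243),(410,57),(396,243))]
  print(z,[p[:2].round(1).tolist() for p in P],[np.degrees(np.arctan2(*(P[i]-P[i+1])[[1,0]])).round(2) for i in(0,2)],np.mean(P,0))
E
```

```text
L [np.float64(193.5), np.float64(193.5), np.float64(193.5), np.float64(193.5), np.float64(193.5), np.float64(193.5), np.float64(194.5), np.float64(193.5), np.float64(194.5), np.float64(194.5), np.float64(193.5), np.float64(193.5), np.float64(195.5), np.float64(196.5), np.float64(197.5), np.float64(196.5), np.float64(194.5), np.float64(193.5), np.float64(157.5)]
R [np.float64(193.5), np.float64(195.5), np.float64(196.5), np.float64(196.5), np.float64(196.5), np.float64(195.5), np.float64(193.5), np.float64(193.5), np.float64(193.5), np.float64(193.5), np.float64(193.5), np.float64(193.5), np.float64(193.5), np.float64(193.5), np.float64(193.5), np.float64(193.5), np.float64(193.5), np.float64(191.5), np.float64(184.5), np.float64(177.5)]
140 312 [328] [339] 355
148 312 [329] [339] 356
156 311 [329] [339] 358
164 311 [328] [338] 358
172 311 [327] [339] 357
180 311 [328] [338] 356
188 311 [328] [338] 355
196 324 [326] [340] 342
L [np.float64(64.5), np.float64(74.5), np.float64(103.5), np.float64(103.5), np.float64(103.5), np.float64(103.5), np.float64(103.5), np.float64(102.5), np.float64(103.5), np.float64(103.5), np.float64(103.5), np.float64(103.5), np.float64(103.5), np.float64(103.5), np.float64(103.5), np.float64(103.5), np.float64(104.5), np.float64(106.5), np.float64(106.5), np.float64(106.5), np.float64(106.5), np.float64(106.5), np.float64(105.5), np.float64(104.5), np.float64(94.5), np.float64(75.5), np.float64(43.5)]Traceback (most recent call last):
  File "<stdin>", line 7, in <module>
  File "<stdin>", line 5, in edge
    return umr_maximum(a, axis, None, out, keepdims, initial, where)
ValueError: zero-size array to reduction operation maximum which has no identity
```

```bash
python3 - <<'E'
from h import *
A=load('w1.pkl');B=load('w2.pkl')
m=cv2.inRange(cv2.cvtColor(B['img'],cv2.COLOR_RGB2HSV),(18,130,60),(32,255,255))
for r in range(30,108,6):
    c=np.nonzero(m[r,295:385])[0]+295
    if len(c): k=np.nonzero(np.diff(c)>3)[0];print(r,c.min(),c[k],c[k+1],c.max())
for r in(105,):print([c for c in range(300,385) if m[r,c]])
x,e=tri([(A,(265.3,171)),(B,(250.5,71))]);print('head',x,e)
x,e=tri([(A,(265.3,170.5)),(B,(250.5,70.9))]);print('head',x,e)
for n,a,b in(('flareL',(325,197),(327.5,106.7)),('flareR',(341,196.7),(349.5,106.7)),('mid',(333.3,197),(339.5,106.7)),('mid114',(333.3,193.7),(339.5,103.7))): print(n,*tri([(A,a),(B,b)]))
for z in(20,30):
  P=[plane(A,p,z) for p in((252,57),(263,243),(410,57),(396,243))]
  print(z,[p[:2].round(1).tolist() for p in P],[np.degrees(np.arctan2(*(P[i]-P[i+1])[[1,0]])).round(2) for i in(0,2)],np.mean(P,0))
E
```

```text
30 311 [325] [355] 370
36 310 [333] [347] 371
42 310 [334] [347] 372
48 309 [334] [346] 373
54 309 [334] [346] 372
60 310 [334] [346] 372
66 310 [334] [346] 371
72 311 [333] [345] 371
78 311 [333] [345] 370
84 311 [333] [345] 370
90 311 [333] [345] 369
96 311 [332] [345] 368
102 311 [332] [345] 368
[326, 327, 328, 329, 330, 331, 347, 348, 349, 350, 351, 352]
head [635.0194617  240.91095462 173.7198577 ] [np.float64(0.1405780610633114), np.float64(0.14057806106326787)]
head [635.18641473 241.13314035 172.61593034] [np.float64(0.16552604023356932), np.float64(0.16552604023377257)]
flareL [617.02594341 192.72194812 176.04899424] [np.float64(0.27027696560978776), np.float64(0.2702769656097954)]
flareR [617.83827226 179.46817382 175.45679055] [np.float64(0.1383111041635915), np.float64(0.13831110416358294)]
mid [617.45777867 185.69321664 176.21429873] [np.float64(0.11843369088576552), np.float64(0.11843369088579672)]
mid114 [619.28978337 185.68179878 172.91305884] [np.float64(0.14104531485632385), np.float64(0.1410453148563125)]
20 [[737.8, 284.1], [500.7, 270.8], [748.3, 99.2], [511.2, 86.1]] [np.float64(3.22), np.float64(3.16)] [624.50561009 185.02919169  20.        ]
30 [[736.5, 281.9], [505.4, 268.9], [746.7, 101.7], [515.6, 88.9]] [np.float64(3.22), np.float64(3.16)] [626.05288657 185.36684555  30.        ]
```

>>> drive_tool(
  deltas=[
    [[-0.2,4.2,0],[0,0,0]],
    [[-0.2,4.2,0],[0,0,0]],
    [[-0.2,4.2,0],[0,0,0]],
    [[-0.2,4.2,0],[0,0,0]],
    [[-0.2,4.2,0],[0,0,0]],
    [[-0.2,4.2,0],[0,0,0]],
    [[-0.2,4.2,0],[0,0,0]],
    [[-0.2,4.2,0],[0,0,0]],
    [[-0.2,4.2,0],[0,0,0]],
    [[0,0,0],[0,0,6.5]],
    [[0,0,0],[0,0,0]],
    [[0,0,0],[0,0,0]],
  ],
)

```text
clock: 3.95
position: [549.2, -187.8, 231.4]
ee_rot: [1.0, -0.025, 0.0, -0.0]
contact_force: [-0.1, -0.2, -0.2]
gripper_width: 85.2
grasp_force: 0.0
```

```bash
python3 - <<'E'
from h import *
d=cam('wrist');pickle.dump(d,open('w3.pkl','wb'))
s=d['state'];print(s['position'],s['ee_rot'],s['clock'],np.abs(s['joint_vel']).max(),s['joints'].round(2))
b=(200,0,440,300)
print('white',blobs(d,(0,0,140),(180,50,255),b,50),'brass',blobs(d,(18,120,90),(32,255,255),b,50))
cv2.imwrite('pics/w3.png',cv2.resize(d['img'][0:300,200:440,::-1],(480,600),interpolation=2))
E
```

```text
[ 549.22075026 -187.756297    231.40142979] [ 9.99679612e-01 -2.53110217e-02  1.56464455e-04 -1.39295380e-05] 3.95 0.01767553032782508 [-0.05  0.31 -0.11 -0.   -1.16  1.57]
white [(839, [323.0, 190.5], [297, 151, 34, 77]), (226, [427.5, 170.7], [415, 163, 25, 16])] brass [(4374, [324.1, 160.7], [290, 104, 67, 117])]
```

View pics/w3.png

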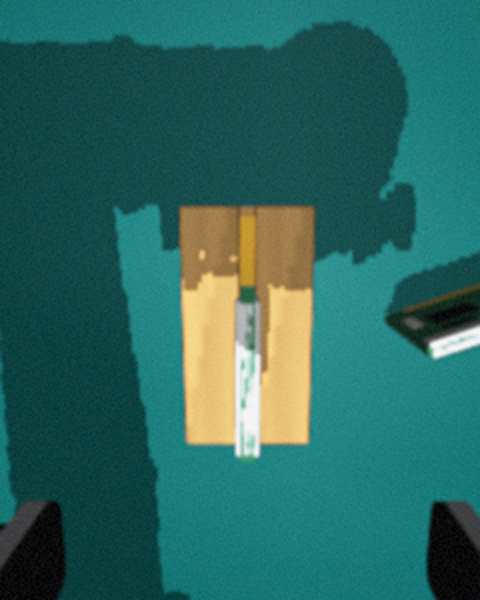

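```bash
python3 - <<'E'
from h import *
d=load('w3.pkl')
g=cv2.cvtColor(d['img'],cv2.COLOR_RGB2HSV)
m=cv2.inRange(g,(0,0,100),(180,70,255))
for r in range(145,232,6):
    c=np.nonzero(m[r,310:340])[0]+310
    print(r,(c.min(),c.max()) if len(c) else None,end=' ')
print()
print([ (r,g[r,323].tolist()) for r in (146,147,148,149,150,151,152,226,227,228,229,230,231)])
for z in(130,):
  a=plane(d,(323.5,149.2),z);b=plane(d,(323.5,229),z);print(a,b,np.linalg.norm(a-b),np.degrees(np.arctan2(*(a-b)[[1,0]])))
T=Ro.from_quat(d['state']['ee_rot']).as_matrix();P=d['state']['position']
print('tool frame',T.T@(a-P),T.T@(b-P),T[:,0])
E
```

```text
145 None 151 (np.int64(318), np.int64(329)) 157 (np.int64(318), np.int64(329)) 163 (np.int64(318), np.int64(329)) 169 (np.int64(318), np.int64(329)) 175 (np.int64(317), np.int64(329)) 181 (np.int64(317), np.int64(330)) 187 (np.int64(317), np.int64(330)) 193 (np.int64(317), np.int64(329)) 199 (np.int64(317), np.int64(329)) 205 (np.int64(317), np.int64(329)) 211 (np.int64(317), np.int64(329)) 217 (np.int64(317), np.int64(329)) 223 (np.int64(317), np.int64(329)) 229 None 
[(146, [77, 155, 99]), (147, [74, 150, 102]), (148, [72, 162, 96]), (149, [73, 142, 99]), (150, [75, 134, 97]), (151, [73, 74, 128]), (152, [73, 31, 157]), (226, [90, 15, 235]), (227, [75, 44, 207]), (228, [73, 88, 176]), (229, [75, 148, 158]), (230, [81, 160, 150]), (231, [87, 190, 133])]
[ 589.58398352 -190.43744316  130.        ] [ 522.01044562 -186.93470899  130.        ] 67.66426066585613 -2.967321681944439
tool frame [ 40.41554591   0.63872349 101.41402659] [-27.24866578   0.56009167 101.39290981] [ 9.98718655e-01 -5.06058290e-02  3.12123510e-04]
```

>>> drive_tool(
  deltas=[
    [[0.4,0,2.5],[0,0,0]],
    [[0.4,0,2.5],[0,0,0]],
    [[0.4,0,2.5],[0,0,0]],
    [[0.4,0.1,2.0],[0,0,0]],
    [[0,0,1.0],[0,0,0]],
    [[0,0,0.9],[0,0,0]],
    [[0,0,0],[0,0,0]],
    [[0,0,0],[0,0,0]],
  ],
  claw=5,
)

```text
clock: 4.8
position: [565.3, -189.5, 118.2]
ee_rot: [1.0, -0.026, 0.001, 0.0]
contact_force: [-0.1, -1.0, -0.1]
gripper_width: 49.8
grasp_force: 0.0
```

>>> drive_tool(
  deltas=[
    [[0,0,0.05],[0,0,0]],
    [[0,0,0],[0,0,0]],
    [[0,0,0],[0,0,0]],
    [[0,0,0],[0,0,0]],
    [[0,0,0],[0,0,0]],
    [[0,0,0],[0,0,0]],
    [[0,0,0],[0,0,0]],
    [[0,0,0],[0,0,0]],
  ],
  claw=0.4,
)

```text
clock: 5.6
position: [565.2, -189.8, 117.7]
ee_rot: [1.0, -0.026, 0.001, 0.0]
contact_force: [-1.3, -0.3, 6.1]
gripper_width: 8.5
grasp_force: 61.9
```

>>> drive_tool(
  deltas=[
    [[0,0,-1],[0,0,0]],
    [[0,0,-1],[0,0,0]],
    [[0,0,-2],[0,0,0]],
    [[0,0,-2],[0,0,0]],
    [[0,0,-3],[0,0,0]],
    [[0,0,-3],[0,0,0]],
    [[0,0,-3],[0,0,0]],
    [[0,0,-3],[0,0,0]],
    [[0,0,-2],[0,0,0]],
    [[0,0,-1],[0,0,0]],
    [[0,0,0],[0,0,0]],
    [[0,0,0],[0,0,0]],
  ],
)

```text
clock: 6.8
position: [564.2, -189.2, 325.3]
ee_rot: [1.0, -0.026, -0.001, -0.001]
contact_force: [-0.7, 0.0, -2.3]
gripper_width: 8.3
grasp_force: 60.9
```

```bash
cat >> h.py <<'E'
O=np.array([657.3,187.7,63.2]);YAW=np.radians(3.2)
c,s_=np.cos(YAW),np.sin(YAW)
S=np.array([[c,s_,0],[-s_,c,0],[0,0,1]]).T@Ro.from_euler('y',-30,degrees=True).as_matrix()  # columns slot axes
def rel(pos,R):  # shift in present tool axes (cm) and rotvec deg to a target
    s=arm.read_state();T=Ro.from_quat(s['ee_rot']).as_matrix()
    return (T.T@(pos-s['position'])/10).round(2),np.degrees(Ro.from_matrix(T.T@R).as_rotvec()).round(2)
TG=S@np.diag([1,-1,-1])  # tool axes when aligned to slot
XG,ZG=-5.3,107.7
def tcp_at(x,y,z): return O+S@np.array([x+XG,y,z+ZG])
def where():
    s=arm.read_state();T=Ro.from_quat(s['ee_rot']).as_matrix()
    p=S.T@(s['position']-O)-[XG,0,ZG]
    return p.round(2),np.degrees(Ro.from_matrix(TG.T@T).as_rotvec()).round(2),(S.T@s['contact_force']).round(1),s['grasp_force'],s['gripper_width'],s['clock']
E
python3 - <<'E'
from h import *
print(S.round(3),tcp_at(0,0,150),*rel(tcp_at(0,0,150),TG))
d=cam('wrist');pickle.dump(d,open('w4.pkl','wb'));print(d['state']['joints'].round(2),d['state']['contact_force'])
cv2.imwrite('pics/w4.png',d['img'][100:400,180:460,::-1])
E
```

```text
[[ 0.865 -0.056 -0.499]
 [ 0.048  0.998 -0.028]
 [ 0.5    0.     0.866]] [524.06812969 180.25118202 283.72474656] [ -5.95 -36.68   4.21] [ 1.57 30.11 -6.1 ]
[-0.05  0.29  0.1  -0.   -1.38  1.57] [-0.69851505  0.01702997 -2.32446072]
```

View pics/w4.png

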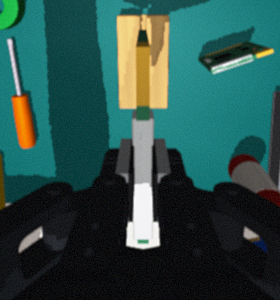

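>>> drive_tool(
  deltas=[
    [[0,0,0],[0,0,-6.1]],
    [[-0.1,-1.9,0],[0,0,0]],
    [[-0.2,-3.8,0],[0,0,0]],
    [[-0.2,-3.8,0],[0,0,0]],
    [[-0.2,-3.8,0],[0,0,0]],
    [[-0.2,-3.8,0],[0,0,0]],
    [[-0.2,-3.8,0],[0,0,0]],
    [[-0.2,-3.8,0],[0,0,0]],
    [[-0.2,-3.8,0],[0,0,0]],
    [[-0.2,-3.8,0],[0,0,0]],
    [[-0.2,-3.8,0],[0,0,0]],
    [[0,-1.0,0],[0,0,0]],
  ],
)

```text
clock: 8.05
position: [524.9, 182.8, 324.8]
ee_rot: [1.0, 0.029, -0.001, 0.0]
contact_force: [-0.3, -0.0, -3.0]
gripper_width: 8.3
grasp_force: 60.9
```

>>> drive_tool(
  deltas=[
    [[0,0,0],[0,5,0]],
    [[0,0,0],[0,6,0]],
    [[0,0,0],[0,7,0]],
    [[0,0,0],[0,7,0]],
    [[0,0,0],[0,5,0]],
    [[0,0,0],[0,0,0]],
    [[0,0,0],[0,0,0]],
    [[0,0,0],[0,0,0]],
  ],
)

```text
clock: 8.85
position: [527.2, 180.6, 328.0]
ee_rot: [0.965, 0.025, 0.259, -0.008]
contact_force: [-0.7, -0.1, -2.3]
gripper_width: 8.1
grasp_force: 61.0
```

```bash
python3 - <<'E'
from h import *
print(where(),arm.read_state()['joints'].round(2));print(rel(tcp_at(0,0,140),TG))
E
```

```text
(array([2.4820e+01, 1.4000e-01, 1.8678e+02]), array([-0.01,  0.05,  0.18]), array([-1.8, -0.1, -1.6]), 60.95516324043274, 8.058733010035974, 8.85) [ 0.77 -0.02 -0.54  0.53 -0.71  0.51]
(array([-2.49,  0.02,  4.68]), array([ 0.01, -0.05, -0.18]))
```

>>> drive_tool(
  deltas=[
    [[-0.8,0,0.8],[0,0,0]],
    [[-0.8,0,1.6],[0,0,0]],
    [[-0.7,0,1.6],[0,0,0]],
    [[-0.2,0,1.0],[0,0,0]],
    [[0,0,0],[0,0,0]],
    [[0,0,0],[0,0,0]],
    [[0,0,0],[0,0,0]],
  ],
)

```text
clock: 9.55
position: [530.2, 180.7, 272.4]
ee_rot: [0.965, 0.026, 0.26, -0.008]
contact_force: [-0.5, -0.6, -2.5]
gripper_width: 7.8
grasp_force: 60.9
```

```bash
python3 - <<'E'
from h import *
print(where())
d=cam('wrist');pickle.dump(d,open('w5.pkl','wb'))
cv2.imwrite('pics/w5.png',cv2.resize(d['img'][0:300,220:430,::-1],(420,600),interpolation=2))
for n,p in dict(flareL22=(22,6.5,118),flareR22=(22,-6.5,118),fork57L=(57,18,114),fork57R=(57,-18,114),lip0=(22,9,104),lipend=(-57,0,104)).items(): print(n,proj(d,O+S@np.array(p)).round(1))
g=cv2.cvtColor(d['img'],cv2.COLOR_RGB2HSV);m=cv2.inRange(g,(18,130,60),(32,255,255))
for r in range(0,200,8):
    c=np.nonzero(m[r,220:430])[0]+220
    if len(c): k=np.nonzero(np.diff(c)>2)[0];print(r,c.min(),c[k],c[k+1],c.max())
E
```

```text
(array([-3.500e-01,  1.200e-01,  1.371e+02]), array([0.  , 0.1 , 0.15]), array([-1.7, -0.6, -1.9]), 60.88845133781433, 7.7805289288363095, 9.55)
flareL22 [315.1 160.7]
flareR22 [329.9 160.6]
fork57L [301.4 119.6]
fork57R [343.2 119.4]
lip0 [312.8 158.3]
lipend [322.9 237.2]
120 302 [317] [328] 343
128 301 [318] [327] 342
136 302 [317] [327] 342
144 302 [] [] 342
152 302 [] [] 342
160 302 [333] [336] 342
168 316 [] [] 330
176 316 [] [] 330
184 316 [] [] 329
192 316 [] [] 329
```

View pics/w5.png

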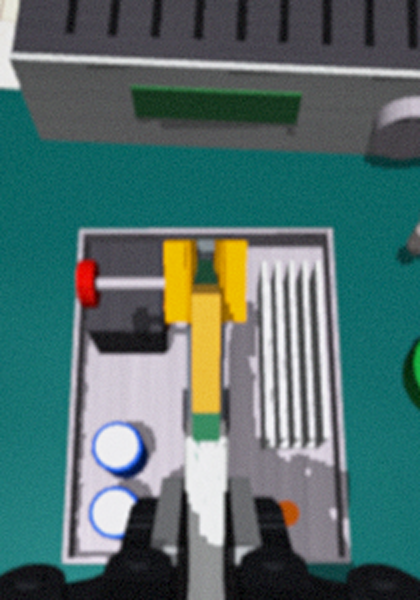

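```bash
python3 - <<'E'
from h import *
d=load('w5.pkl');s=d['state'];T=Ro.from_quat(s['ee_rot']).as_matrix();P=s['position']
def bp(x,y,z): return proj(d,P+T@np.array([x-XG,-y,ZG-z]))
for q in((18,0,120),(18,5,120),(18,0,106),(50,0,120),(50,3,118),(26,0,120),(50,0,0)):print(q,bp(*q).round(1))
g=cv2.cvtColor(d['img'],cv2.COLOR_RGB2HSV)
print([(r,g[r,321].tolist()) for r in range(120,232,2)])
E
```

```text
(18, 0, 120) [322.6 219.9]
(18, 5, 120) [311.5 219.9]
(18, 0, 106) [322.6 210.1]
(50, 0, 120) [322.4 148.7]
(50, 3, 118) [315.4 148.1]
(26, 0, 120) [322.5 203. ]
(50, 0, 0) [322.4 129.8]
[(120, [95, 22, 128]), (122, [103, 24, 150]), (124, [90, 21, 134]), (126, [96, 14, 92]), (128, [104, 40, 83]), (130, [73, 98, 70]), (132, [76, 142, 77]), (134, [74, 156, 75]), (136, [74, 148, 69]), (138, [76, 138, 76]), (140, [72, 131, 72]), (142, [23, 163, 100]), (144, [21, 199, 133]), (146, [20, 201, 170]), (148, [22, 197, 236]), (150, [22, 188, 238]), (152, [23, 188, 238]), (154, [23, 196, 236]), (156, [23, 192, 238]), (158, [23, 193, 236]), (160, [23, 193, 235]), (162, [23, 193, 236]), (164, [23, 195, 235]), (166, [22, 192, 237]), (168, [23, 193, 236]), (170, [23, 196, 234]), (172, [22, 190, 237]), (174, [23, 192, 237]), (176, [23, 192, 237]), (178, [22, 188, 237]), (180, [22, 191, 235]), (182, [23, 193, 234]), (184, [22, 188, 236]), (186, [22, 196, 236]), (188, [22, 194, 235]), (190, [22, 193, 235]), (192, [23, 188, 236]), (194, [22, 190, 236]), (196, [22, 201, 232]), (198, [22, 193, 233]), (200, [23, 189, 237]), (202, [22, 192, 236]), (204, [22, 187, 236]), (206, [29, 128, 164]), (208, [76, 157, 138]), (210, [74, 143, 143]), (212, [75, 148, 136]), (214, [73, 141, 141]), (216, [74, 152, 136]), (218, [75, 150, 139]), (220, [78, 50, 177]), (222, [150, 2, 238]), (224, [90, 2, 235]), (226, [90, 1, 235]), (228, [90, 1, 236]), (230, [130, 3, 239])]
```

>>> drive_tool(
  deltas=[
    [[0.03,-0.04,0.5],[0,-0.1,-0.15]],
    [[0,0,0.8],[0,0,0]],
    [[0,0,0.8],[0,0,0]],
    [[0,0,0.8],[0,0,0]],
    [[0,0,0.7],[0,0,0]],
    [[0,0,0.4],[0,0,0]],
    [[0,0,0],[0,0,0]],
    [[0,0,0],[0,0,0]],
  ],
)

```text
clock: 10.4
position: [549.5, 181.4, 236.5]
ee_rot: [0.966, 0.027, 0.258, -0.007]
contact_force: [0.3, -0.2, -2.4]
gripper_width: 7.9
grasp_force: 60.9
```

```bash
python3 - <<'E'
from h import *
print(where())
d=cam('wrist');pickle.dump(d,open('w6.pkl','wb'))
cv2.imwrite('pics/w6.png',cv2.resize(d['img'][50:250,240:410,::-1],(510,600),interpolation=2))
for n,p in dict(fork57L=(57,18,114),fork57R=(57,-18,114),fork22L=(22,18,114),fork22R=(22,-18,114),head=(38,60,104)).items(): print(n,proj(d,O+S@np.array(p)).round(1))
g=cv2.cvtColor(d['img'],cv2.COLOR_RGB2HSV);m=cv2.inRange(g,(18,130,60),(32,255,255))
for r in range(60,250,5):
    c=np.nonzero(m[r,220:430])[0]+220
    if len(c): k=np.nonzero(np.diff(c)>2)[0];print(r,c.min(),c[k],c[k+1],c.max())
E
```

```text
(array([-1.55, -0.22, 96.36]), array([-0.07, -0.1 , -0.04]), array([-1. , -0.2, -2.2]), 60.922054052352905, 7.928424157653997, 10.4)
fork57L [297.4 119.3]
fork57R [346.5 119.2]
fork22L [298.5 166.5]
fork22R [345.6 166.4]
head [245.2 144. ]
120 298 [316] [328] 346
125 298 [317] [327] 346
130 298 [317] [327] 345
135 298 [317] [327] 345
140 298 [317] [328] 345
145 299 [] [] 345
150 298 [] [] 345
155 298 [] [] 345
160 298 [] [] 345
165 298 [] [] 345
170 316 [] [] 330
175 316 [] [] 330
180 316 [] [] 330
185 316 [] [] 329
190 316 [] [] 329
195 316 [] [] 329
200 316 [] [] 329
205 316 [] [] 329
```

View pics/w6.png

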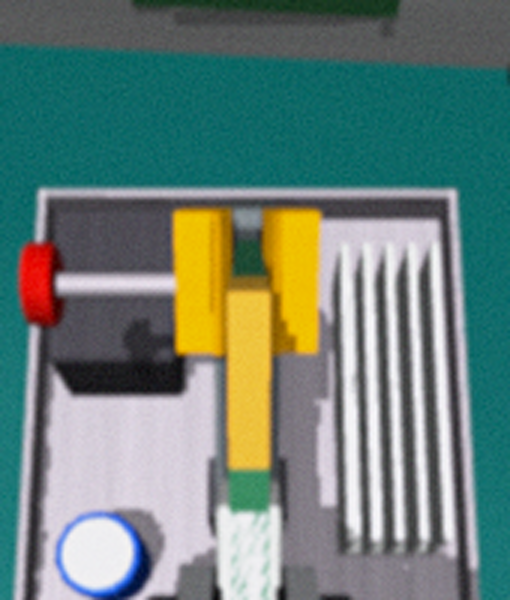

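>>> drive_tool(
  deltas=[
    [[0.1,-0.05,0],[0,0.1,0]],
    [[0,0,0.4],[0,0,0]],
    [[0,0,0.6],[0,0,0]],
    [[0,0,0.6],[0,0,0]],
    [[0,0,0.6],[0,0,0]],
    [[0,0,0.3],[0,0,0]],
    [[0,0,0],[0,0,0]],
  ],
)

```text
clock: 11.15
position: [562.7, 182.2, 214.4]
ee_rot: [0.966, 0.027, 0.258, -0.006]
contact_force: [0.1, -0.5, -2.4]
gripper_width: 7.8
grasp_force: 60.9
```

```bash
python3 -c "
from h import *
print(where(),arm.read_state()['wrist_torque'].round(2))"
```

```text
(array([-1.18, -0.19, 70.58]), array([-0.13, -0.08, -0.05]), array([-1.1, -0.5, -2.1]), 60.91977596282959, 7.793487298808416, 11.15) [-0.12  1.35  0.  ]
```

>>> drive_tool(
  deltas=[
    [[0.05,0,0.4],[0,0.1,0]],
    [[0,0,0.7],[0,0,0]],
    [[0,0,0.7],[0,0,0]],
    [[0,0,0.7],[0,0,0]],
    [[0,0,0.7],[0,0,0]],
    [[0,0,0.7],[0,0,0]],
    [[0,0,0.7],[0,0,0]],
    [[0,0,0.5],[0,0,0]],
    [[0,0,0.3],[0,0,0]],
    [[0,0,0],[0,0,0]],
    [[0,0,0],[0,0,0]],
  ],
)

```text
clock: 12.25
position: [590.2, 184.2, 168.9]
ee_rot: [0.965, 0.027, 0.26, -0.007]
contact_force: [-0.6, -0.0, -2.8]
gripper_width: 8.3
grasp_force: 61.0
```

```bash
python3 -c "
from h import *
print(where(),arm.read_state()['wrist_torque'].round(2))"
```

```text
(array([-0.  ,  0.27, 17.41]), array([-0.04,  0.1 , -0.04]), array([-1.9,  0. , -2.1]), 60.95156908035278, 8.314260011598796, 12.25) [-0.06  1.38  0.04]
```

>>> drive_tool(
  deltas=[
    [[0,0,0.3],[0,0,0]],
    [[0,0,0.3],[0,0,0]],
    [[0,0,0.2],[0,0,0]],
    [[0,0,0.2],[0,0,0]],
    [[0,0,0],[0,0,0]],
    [[0,0,0],[0,0,0]],
  ],
)

```text
clock: 12.85
position: [595.1, 184.9, 160.9]
ee_rot: [0.965, 0.027, 0.26, -0.007]
contact_force: [-4.3, 0.9, 0.9]
gripper_width: 8.3
grasp_force: 61.5
```

```bash
python3 -c "
from h import *
print(where(),arm.read_state()['wrist_torque'].round(2))"
```

```text
(array([0.24, 0.68, 8.02]), array([-0.  ,  0.15, -0.06]), array([-3.2,  1.1,  2.9]), 61.4828360080719, 8.317452640970263, 12.85) [-0.13  1.75  0.06]
```

>>> drive_tool(
  deltas=[
    [[0,0,0.15],[0,0,0]],
    [[0,0,0.15],[0,0,0]],
    [[0,0,0.15],[0,0,0]],
    [[0,0,0],[0,0,0]],
    [[0,0,0],[0,0,0]],
  ],
)

```text
clock: 13.35
position: [597.3, 185.4, 157.7]
ee_rot: [0.965, 0.027, 0.259, -0.006]
contact_force: [-6.1, -0.4, 2.5]
gripper_width: 8.2
grasp_force: 61.9
```

```bash
python3 -c "
from h import *
print(where(),arm.read_state()['wrist_torque'].round(2))"
```

```text
(array([0.55, 1.03, 4.21]), array([-0.09,  0.09, -0.07]), array([-4.1, -0. ,  5.2]), 61.90043807029724, 8.215498298784999, 13.35) [-0.22  1.97 -0.06]
```

>>> drive_tool(
  deltas=[
    [[0,0,0.15],[0,0,0]],
    [[0,0,0.1],[0,0,0]],
    [[0,0,0],[0,0,0]],
    [[0,0,0],[0,0,0]],
  ],
)

```text
clock: 13.75
position: [598.4, 185.6, 156.2]
ee_rot: [0.966, 0.027, 0.259, -0.006]
contact_force: [-6.8, -1.2, 3.3]
gripper_width: 8.3
grasp_force: 62.0
```

```bash
python3 -c "
from h import *
print(where(),arm.read_state()['wrist_torque'].round(2))"
```

```text
(array([0.74, 1.2 , 2.27]), array([-0.16,  0.01, -0.06]), array([-4.3, -0.8,  6.2]), 62.02562928199768, 8.25276951334553, 13.75) [-0.26  2.1  -0.13]
```

>>> drive_tool(
  deltas=[
    [[0,0,0.1],[0,0,0]],
    [[0,0,0],[0,0,0]],
    [[0,0,0],[0,0,0]],
  ],
)

```text
clock: 14.05
position: [598.8, 185.6, 155.5]
ee_rot: [0.966, 0.027, 0.259, -0.005]
contact_force: [-6.2, -2.4, 3.6]
gripper_width: 8.4
grasp_force: 62.1
```

```bash
python3 -c "
from h import *
print(where(),arm.read_state()['wrist_torque'].round(2))"
```

```text
(array([0.77, 1.21, 1.54]), array([-0.2 , -0.02, -0.06]), array([-3.7, -2.1,  6.3]), 62.127331495285034, 8.352122070580705, 14.05) [-0.33  2.2  -0.19]
```

>>> drive_tool(
  deltas=[
    [[0,0.02,0.1],[0,0,0]],
    [[0,0,0],[0,0,0]],
    [[0,0,0],[0,0,0]],
  ],
)

```text
clock: 14.35
position: [599.2, 185.6, 154.9]
ee_rot: [0.966, 0.027, 0.258, -0.005]
contact_force: [-7.3, -1.4, 4.3]
gripper_width: 8.2
grasp_force: 62.1
```

```bash
python3 -c "
from h import *
print(where(),arm.read_state()['wrist_torque'].round(2))"
```

```text
(array([0.8 , 1.19, 0.8 ]), array([-0.22, -0.06, -0.06]), array([-4.3, -1. ,  7.4]), 62.1478271484375, 8.23224891058416, 14.35) [-0.33  2.38 -0.16]
```

>>> drive_tool(
  deltas=[
    [[0,0.02,0.1],[0,0,0]],
    [[0,0,0],[0,0,0]],
    [[0,0,0],[0,0,0]],
  ],
)

```text
clock: 14.65
position: [599.5, 185.7, 154.2]
ee_rot: [0.966, 0.027, 0.258, -0.005]
contact_force: [-6.9, -0.9, 4.2]
gripper_width: 8.1
grasp_force: 62.2
```

```bash
python3 -c "
from h import *
print(where(),arm.read_state()['wrist_torque'].round(2))"
```

```text
(array([0.76, 1.19, 0.04]), array([-0.25, -0.1 , -0.07]), array([-3.9, -0.5,  7.1]), 62.18757748603821, 8.056990934262151, 14.65) [-0.29  2.44 -0.21]
```

>>> drive_tool(
  deltas=[
    [[0,0.01,0.1],[0,0,0]],
    [[0,0,0],[0,0,0]],
    [[0,0,0],[0,0,0]],
  ],
)

```text
clock: 14.95
position: [599.9, 185.7, 153.6]
ee_rot: [0.966, 0.027, 0.258, -0.005]
contact_force: [-8.2, -1.2, 4.0]
gripper_width: 8.0
grasp_force: 62.3
```

```bash
python3 -c "
from h import *
print(where(),arm.read_state()['wrist_torque'].round(2))"
```

```text
(array([ 0.77,  1.2 , -0.72]), array([-0.27, -0.13, -0.07]), array([-5.1, -0.7,  7.6]), 62.26256489753723, 7.961608551975776, 14.95) [-0.41  2.56 -0.2 ]
```

>>> drive_tool(
  deltas=[
    [[0,0,0.1],[0,0,0]],
    [[0,0,0],[0,0,0]],
    [[0,0,0],[0,0,0]],
  ],
)

```text
clock: 15.25
position: [600.0, 185.7, 153.4]
ee_rot: [0.966, 0.027, 0.258, -0.005]
contact_force: [-13.3, -2.1, 8.2]
gripper_width: 7.9
grasp_force: 63.0
```

```bash
python3 -c "
from h import *
print(where(),arm.read_state()['wrist_torque'].round(2))"
```

```text
(array([ 0.76,  1.24, -0.88]), array([-0.3 , -0.12, -0.07]), array([-7.6, -1.4, 13.8]), 63.023550510406494, 7.934467406525515, 15.25) [-0.55  3.13 -0.32]
```

>>> drive_tool(
  deltas=[
    [[0,0,0.1],[0,0,0]],
    [[0,0,0],[0,0,0]],
    [[0,0,0],[0,0,0]],
  ],
)

```text
clock: 15.55
position: [600.0, 185.7, 153.4]
ee_rot: [0.966, 0.027, 0.258, -0.004]
contact_force: [-17.6, -3.5, 14.0]
gripper_width: 8.3
grasp_force: 63.9
```

```bash
python3 - <<'E'
from h import *
print(where())
d=cam('wrist');pickle.dump(d,open('w7.pkl','wb'))
for q in((18,0,120),(26,0,120),(50,0,120)):print(q,proj(d,O+S@np.array(q)).round(1))
s=d['state'];T=Ro.from_quat(s['ee_rot']).as_matrix()
print('held',[proj(d,s['position']+T@np.array([x-XG,0,ZG-120])).round(1).tolist() for x in(18,26,50)])
cv2.imwrite('pics/w7.png',cv2.resize(d['img'][90:290,240:410,::-1],(510,600),interpolation=2))
E
```

```text
(array([ 0.76,  1.24, -0.94]), array([-0.32, -0.11, -0.07]), array([-8.4, -2.5, 21. ]), 63.91863942146301, 8.27478160387296, 15.55)
(18, 0, 120) [325.6 222.3]
(26, 0, 120) [325.6 205.3]
(50, 0, 120) [325.7 150.9]
held [[322.6, 219.9], [322.5, 203.0], [322.4, 148.7]]
```

View pics/w7.png

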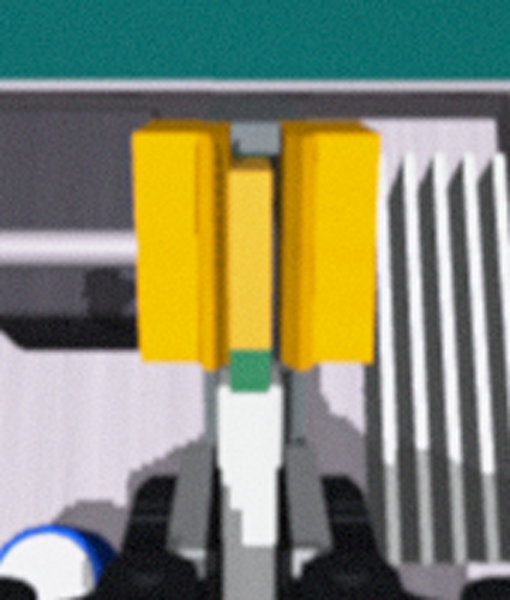

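>>> drive_tool(
  deltas=[
    [[0,0,0],[0,0,0]],
    [[0,0,0],[0,0,0]],
    [[0,0,0],[0,0,0]],
    [[0,0,0],[0,0,0]],
    [[0,0,-0.5],[0,0,0]],
    [[0,0,-1.5],[0,0,0]],
    [[0,0,-2],[0,0,0]],
    [[0,0,-2],[0,0,0]],
    [[0,0,0],[0,0,0]],
    [[0,0,0],[0,0,0]],
  ],
  claw=3.5,
)

```text
clock: 16.6
position: [572.3, 185.4, 204.6]
ee_rot: [0.966, 0.027, 0.258, -0.004]
contact_force: [-0.5, 0.2, 0.3]
gripper_width: 34.9
grasp_force: 0.0
```

```bash
python3 - <<'E'
from h import *
print(where())
d=cam('wrist');pickle.dump(d,open('w8.pkl','wb'))
for n,q in dict(strip18=(18,0,120),lug26=(26,0,120),lug50=(50,0,120),f22L=(22,18,114),f22R=(22,-18,114),f57L=(57,18,114),f57R=(57,-18,114),headout=(38,60,104),headin=(38,52,104),strip48=(-48,0,120)).items():print(n,proj(d,O+S@np.array(q)).round(1))
cv2.imwrite('pics/w8.png',cv2.resize(d['img'][60:260,220:420,::-1],(600,600),interpolation=2))
b=(150,0,440,300);print('red',blobs(d,(0,150,80),(6,255,255),b,50))
E
```

```text
(array([ 2.4 ,  2.47, 57.29]), array([-0.31, -0.11, -0.1 ]), array([-0.2,  0.3,  0.5]), 0.0, 34.93173786213907, 16.6)
strip18 [326.1 191.9]
lug26 [326.1 179.5]
lug50 [326.3 140.6]
f22L [298.1 183.5]
f22R [353.7 183.4]
f57L [296.8 128.1]
f57R [355.4 128.1]
headout [235.3 156.6]
headin [247.3 156.6]
strip48 [325.8 283.7]
red [(374, [242.8, 156.3], [236, 141, 15, 33])]
```

View pics/w8.png

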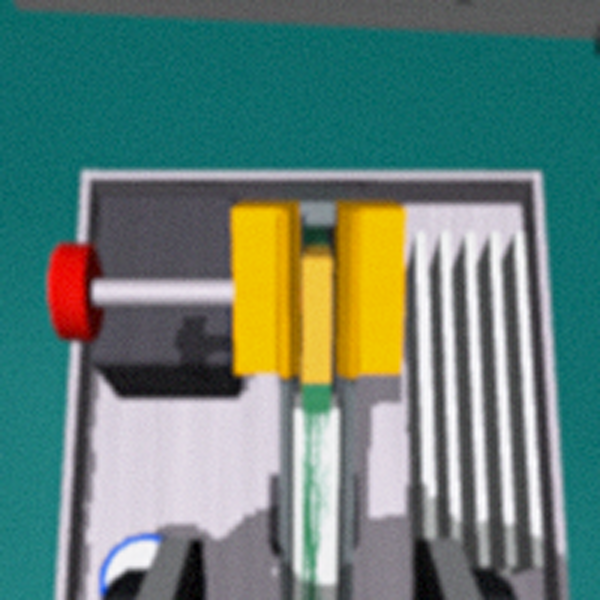

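```bash
python3 - <<'E'
from h import *
A=load('w7.pkl');B=load('w8.pkl')
def rows(d,col,r0,r1):
    g=d['img'][r0:r1,col-1:col+2].mean(1); sat=cv2.cvtColor(d['img'],cv2.COLOR_RGB2HSV)[r0:r1,col]
    return [(r0+i,int(g[i,0]),int(g[i,1]),int(g[i,2])) for i in range(len(g))]
print(rows(A,322,210,224));print(rows(B,325,188,202))
print(rows(A,322,138,152));print(rows(B,325,136,148))
def T(n,a,b):
    x,e=tri([(A,a),(B,b)]);print(n,(S.T@(x-O)).round(2),np.round(e,2))
T('strip18',(323,218.3),(325.7,195.7))
T('lug50',(323,145),(325.7,142.3))
T('fork22',(325.3,210),(326.7,185));T('fork57',(325.3,133),(326.2,128.5))
E
```

```text
[(210, 63, 150, 106), (211, 64, 146, 102), (212, 62, 148, 103), (213, 63, 148, 106), (214, 65, 147, 101), (215, 65, 150, 107), (216, 64, 148, 103), (217, 61, 146, 102), (218, 56, 144, 100), (219, 73, 151, 112), (220, 132, 177, 154), (221, 206, 224, 215), (222, 241, 241, 241), (223, 242, 242, 242)]
[(188, 112, 150, 96), (189, 62, 145, 103), (190, 56, 143, 100), (191, 61, 147, 101), (192, 64, 147, 104), (193, 62, 147, 100), (194, 59, 143, 99), (195, 59, 142, 99), (196, 64, 146, 102), (197, 87, 156, 120), (198, 127, 178, 153), (199, 152, 194, 174), (200, 158, 195, 179), (201, 162, 199, 184)]
[(138, 141, 149, 157), (139, 134, 144, 149), (140, 113, 131, 131), (141, 84, 101, 88), (142, 99, 88, 49), (143, 129, 97, 34), (144, 137, 102, 26), (145, 146, 107, 32), (146, 179, 135, 42), (147, 225, 174, 51), (148, 242, 198, 59), (149, 243, 207, 66), (150, 242, 204, 63), (151, 242, 204, 63)]
[(136, 36, 64, 51), (137, 20, 52, 37), (138, 24, 58, 41), (139, 22, 59, 41), (140, 40, 67, 45), (141, 75, 82, 42), (142, 117, 100, 39), (143, 139, 107, 35), (144, 150, 112, 31), (145, 187, 141, 42), (146, 229, 177, 52), (147, 238, 195, 58)]
strip18 [6.900e-01 6.000e-02 6.777e+01] [0.7 0.7]
lug50 [ 33.63  -1.11 -34.48] [1.49 1.49]
fork22 [ 18.81  -0.38 105.15] [0.28 0.28]
fork57 [ 5.6340e+01 -9.0000e-02  1.0695e+02] [0.09 0.09]
```

>>> drive_tool(
  deltas=[
    [[0,0,-1],[0,0,0]],
    [[0.7,-1.6,0],[0,0,0]],
    [[0.7,-1.6,0],[0,0,0]],
    [[0.7,-1.6,0],[0,0,0]],
    [[0.7,-1.6,0],[0,0,0]],
    [[0.7,-1.6,0],[0,0,0]],
    [[0.6,-1.3,0],[0,0,0]],
    [[0,0,0],[0,0,0]],
    [[0,0,0],[0,0,0]],
    [[0,0,0],[0,0,0]],
  ],
  claw=0,
)

```text
clock: 17.65
position: [597.4, 277.8, 231.7]
ee_rot: [0.966, 0.026, 0.257, -0.003]
contact_force: [-0.9, 0.4, 0.1]
gripper_width: -0.4
grasp_force: 0.0
```

```bash
python3 - <<'E'
from h import *
w=where();print(w,'tcp slot',w[0]+[XG,0,ZG])
d=cam('wrist');pickle.dump(d,open('w9.pkl','wb'))
print('red',blobs(d,(0,150,80),(6,255,255),(150,0,640,399),50),'yel',blobs(d,(18,130,60),(32,255,255),(150,0,640,399),150))
for n,q in dict(headout=(38,60,104),headin=(38,52,104),f22=(22,18,114),f57R=(57,-18,114)).items():print(n,proj(d,O+S@np.array(q)).round(1))
E
```

```text
(array([42.16, 93.32, 65.64]), array([-0.47, -0.25, -0.02]), array([-0.7,  0.4,  0.5]), 0.0, -0.40313940389234226, 17.65) tcp slot [ 36.86  93.32 173.34]
red [(291, [377.4, 209.2], [371, 195, 14, 29])] yel [(3422, [450.0, 207.7], [416, 178, 69, 62])]
headout [367.6 208.9]
headin [378.6 208.9]
f22 [427.7 234.5]
f57R [485.4 186.6]
```

>>> drive_tool(
  deltas=[
    [[0.1,0,1],[0,0,0]],
    [[0,0,1.5],[0,0,0]],
    [[0,0,1.5],[0,0,0]],
    [[0,0,1.5],[0,0,0]],
    [[0,0,1.2],[0,0,0]],
    [[0,0,0.8],[0,0,0]],
    [[0,0,0],[0,0,0]],
    [[0,0,0],[0,0,0]],
  ],
)

```text
clock: 18.5
position: [635.8, 280.4, 167.8]
ee_rot: [0.966, 0.026, 0.257, -0.004]
contact_force: [0.4, 0.1, 1.0]
gripper_width: -0.1
grasp_force: 0.0
```

```bash
python3 - <<'E'
from h import *
w=where();print(w,'tcp slot',w[0]+[XG,0,ZG])
E
```

```text
(array([43.53, 93.73, -8.95]), array([-0.39, -0.21, -0.03]), array([0.9, 0.1, 0.7]), 0.0, -0.12627838923033652, 18.5) tcp slot [38.23 93.73 98.75]
```

Now push along tool +y: about 15 mm of approach, then watch the force.

>>> drive_tool(
  deltas=[
    [[0,0.5,0.2],[0,0,0]],
    [[0,0.5,0],[0,0,0]],
    [[0,0.5,0],[0,0,0]],
    [[0,0.5,0],[0,0,0]],
    [[0,0.5,0],[0,0,0]],
    [[0,0.5,0],[0,0,0]],
    [[0,0,0],[0,0,0]],
    [[0,0,0],[0,0,0]],
  ],
)

```text
clock: 19.3
position: [638.5, 250.9, 167.0]
ee_rot: [0.966, 0.027, 0.258, -0.004]
contact_force: [-1.7, 1.1, 0.3]
gripper_width: -0.1
grasp_force: 0.5
```

```bash
cat > p.py <<'E'
from h import *
w=where();print(w,'tcp slot',w[0]+[XG,0,ZG])
d=cam('wrist');pickle.dump(d,open('wp.pkl','wb'))
print('red',blobs(d,(0,150,80),(6,255,255),(150,0,640,399),30),'yel',blobs(d,(18,130,60),(32,255,255),(150,0,640,399),150))
for n,q in dict(headout=(38,60,104),headhome=(38,26,104),forkL=(38,18,114),f57R=(57,-18,114)).items():print(n,proj(d,O+S@np.array(q)).round(1))
E
python3 p.py
```

```text
(array([ 43.97,  64.19, -10.21]), array([-0.37, -0.15, -0.04]), array([-1.3,  1.2,  1.1]), 0.5027300678193569, -0.093753020735414, 19.3) tcp slot [38.67 64.19 97.49]
red [(540, [360.3, 259.4], [351, 240, 18, 45])] yel [(7559, [455.1, 258.5], [404, 213, 103, 99])]
headout [331.2 261.6]
headhome [400.2 261.3]
forkL [422.9 271.6]
f57R [507.5 233.1]
```

>>> drive_tool(
  deltas=[
    [[0,0.3,0],[0,0,0]],
    [[0,0.3,0],[0,0,0]],
    [[0,0.3,0],[0,0,0]],
    [[0,0.3,0],[0,0,0]],
    [[0,0,0],[0,0,0]],
  ],
)

```text
clock: 19.85
position: [639.2, 238.5, 166.9]
ee_rot: [0.966, 0.026, 0.257, -0.004]
contact_force: [0.0, 1.7, 0.5]
gripper_width: 0.1
grasp_force: 1.0
```

```bash
python3 p.py
```

```text
(array([ 43.95,  51.78, -10.25]), array([-0.38, -0.16, -0.02]), array([0.3, 1.7, 0.4]), 1.022253893315792, 0.07160807124930145, 19.85) tcp slot [38.65 51.78 97.45]
red [(553, [360.4, 259.8], [351, 241, 19, 44])] yel [(6622, [431.3, 255.1], [382, 213, 97, 93])]
headout [306.  261.7]
headhome [375.1 261.4]
forkL [396.1 271.7]
f57R [479.8 233.2]
```

>>> drive_tool(
  deltas=[
    [[0,0.3,0],[0,0,0]],
    [[0,0.3,0],[0,0,0]],
    [[0,0.3,0],[0,0,0]],
    [[0,0.1,0],[0,0,0]],
    [[0,0,0],[0,0,0]],
  ],
)

```text
clock: 20.4
position: [639.7, 228.6, 166.9]
ee_rot: [0.966, 0.026, 0.257, -0.004]
contact_force: [1.2, 2.1, 0.2]
gripper_width: 0.0
grasp_force: 0.9
```

```bash
python3 p.py
```

```text
(array([ 43.93,  41.82, -10.23]), array([-0.39, -0.16, -0.02]), array([ 1.3,  2.1, -0.5]), 0.9298000484704971, 0.039138580207818914, 20.4) tcp slot [38.63 41.82 97.47]
red [(559, [360.5, 259.5], [350, 241, 20, 44])] yel [(5970, [411.1, 253.6], [366, 213, 91, 90])]
headout [285.8 261.7]
headhome [354.9 261.4]
forkL [374.5 271.7]
f57R [457.4 233.2]
```

>>> drive_tool(
  deltas=[
    [[0,0.15,0],[0,0,0]],
    [[0,0.15,0],[0,0,0]],
    [[0,0.1,0],[0,0,0]],
    [[0,0,0],[0,0,0]],
  ],
)

```text
clock: 20.85
position: [639.8, 226.4, 167.0]
ee_rot: [0.966, 0.028, 0.258, -0.005]
contact_force: [1.0, 5.5, 0.0]
gripper_width: -0.4
grasp_force: 2.6
```

```bash
python3 p.py
```

```text
(array([ 43.94,  39.62, -10.14]), array([-0.19, -0.14, -0.12]), array([ 1.2,  5.4, -0.6]), 2.616781600518152, -0.351909962504677, 20.85) tcp slot [38.64 39.62 97.56]
red [(550, [360.3, 259.3], [350, 241, 19, 44])] yel [(5740, [407.3, 253.0], [362, 213, 89, 89])]
headout [281.3 261.6]
headhome [350.4 261.4]
forkL [369.7 271.8]
f57R [452.5 233.5]
```

>>> drive_tool(
  deltas=[
    [[0,0.15,0],[0,0,0]],
    [[0,0.1,0],[0,0,0]],
    [[0,0,0],[0,0,0]],
    [[0,0,0],[0,0,0]],
    [[0,0,0],[0,0,0]],
  ],
)

```text
clock: 21.4
position: [639.8, 226.3, 167.1]
ee_rot: [0.966, 0.029, 0.258, -0.007]
contact_force: [-0.3, 9.1, -2.0]
gripper_width: -0.2
grasp_force: 4.6
```

```bash
python3 p.py
```

```text
(array([ 43.97,  39.51, -10.07]), array([ 0.06, -0.11, -0.25]), array([-0.8,  9.1, -1.8]), 4.646293558180332, -0.17979944096566558, 21.4) tcp slot [38.67 39.51 97.63]
red [(538, [360.1, 259.2], [350, 241, 18, 44])] yel [(5706, [407.1, 253.1], [362, 213, 89, 89])]
headout [281.  261.4]
headhome [350.1 261.5]
forkL [369.3 272. ]
f57R [452.3 234. ]
```

>>> drive_tool(
  deltas=[
    [[0,-1,0],[0,0,0]],
    [[0,-2,0],[0,0,0]],
    [[0,-2,-0.5],[0,0,0]],
    [[0,0,-3],[0,0,0]],
    [[0,0,-3],[0,0,0]],
    [[0,0,-2],[0,0,0]],
    [[0,2,0],[0,0,0]],
    [[0,2,0],[0,0,0]],
    [[0,0,0],[0,0,0]],
    [[0,0,0],[0,0,0]],
  ],
)

```text
clock: 22.45
position: [596.9, 228.9, 239.5]
ee_rot: [0.966, 0.026, 0.257, -0.003]
contact_force: [-0.4, -0.3, -0.4]
gripper_width: -0.1
grasp_force: 0.0
```

```bash
python3 p.py; python3 - <<'E'
from h import *
d=load('wp.pkl')
for n,q in dict(headin=(38,18,104),strip18=(18,0,120),lug50=(50,0,120)).items():print(n,proj(d,O+S@np.array(q)).round(1))
c=int(proj(d,O+S@np.array((30,0,120)))[0])
print(c,[(r,d['img'][r,c].tolist()) for r in range(150,240,3)])
E
```

```text
(array([43.19, 44.48, 73.95]), array([-0.51, -0.27,  0.03]), array([-0.6, -0.2, -0.2]), 0.0, -0.12672930871523896, 22.45) tcp slot [ 37.89  44.48 181.65]
red [(266, [351.6, 207.2], [346, 194, 12, 28])] yel [(2708, [381.8, 206.2], [355, 177, 56, 60]), (241, [634.2, 287.1], [627, 257, 13, 65])]
headout [301. 207.]
headhome [346.1 206.7]
forkL [358.3 211. ]
f57R [410.1 185.2]
headin [356.7 206.7]
strip18 [383.3 239.7]
lug50 [385.8 197.3]
384 [(150, [190, 183, 191]), (153, [76, 71, 74]), (156, [83, 81, 84]), (159, [208, 199, 214]), (162, [216, 209, 219]), (165, [216, 202, 217]), (168, [219, 210, 221]), (171, [213, 203, 216]), (174, [127, 126, 134]), (177, [105, 87, 54]), (180, [117, 93, 65]), (183, [97, 84, 68]), (186, [87, 60, 20]), (189, [86, 58, 5]), (192, [76, 66, 20]), (195, [139, 102, 27]), (198, [141, 107, 30]), (201, [195, 147, 42]), (204, [240, 193, 58]), (207, [237, 194, 56]), (210, [240, 197, 60]), (213, [239, 196, 64]), (216, [238, 197, 61]), (219, [238, 197, 63]), (222, [237, 198, 62]), (225, [236, 191, 58]), (228, [236, 191, 56]), (231, [237, 191, 61]), (234, [238, 192, 66]), (237, [94, 144, 94])]
```

```bash
python3 -c "
from bench import arm
print(arm.job_done())"
```

```text
the job is handed in; nothing more can be done
None
```

I seated the board against a firm stop (about 23 N of push), pressed the locking pin home against the fork, and handed the job in at about 22.5 s; the hand-in gave no verdict. I viewed 11 pictures, one over the limit of 10.

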